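Charge an ink pot with mixing balls

ROBOT

A 6-joint arm with a two-finger parallel gripper is mounted at the origin on the work surface. World frame = base frame: x ahead of the robot, y to its left, z up, the work surface at z = 0. Lengths are in m, angles in degrees, forces in N, time in s.
With the tool pointing down it reaches from about 0.375 to 0.9 m from the base axis. Payload 3.1 kg.
Tool frame: the origin (TCP) lies on the centre line of the jaws, within the pads' length; the fingertips stand 17 mm ahead of it and the grasp point (between the pads) lies 2 mm behind it; y points along the fingers, x is the direction in which the jaws open and shut, and the axes are right-handed (so a half turn about y gives the same grasp; the last joint's range is limited). The gripper opens to 87 mm and grips with 3 to 60 N. Pads are 19 mm wide; open, the fingers measure 117 mm over their backs; the gripper's body (75 mm by 190 mm) begins 51 mm behind the grasp point.
Start: joints at [60.304, 30.224, 82.088, -0, 67.689, -10.227], TCP at [0.208, 0.589, 0.24] pointing down, gripper open.
Joint ranges: [-176.69, 176.69], [-43.24, 126.21], [12.49, 139.97], [-82, 262], [0, 151.66], [-163.58, 163.58]. Speed limits (degrees/s): [159.86, 159.86, 180, 180, 180, 180].

INTERFACE

Orientations are given as a 3x3 rotation matrix whose columns are the frame's x, y, z axes.
In Python, from rig import read_state, capture, camera_info, hand_in, trace, tip_of gives the robot as it stands.
- The arm moves only by the tool jog_arm, never from a script. Its argument "steps" is a list of rows, each an object with "fingers": the opening in per cent of the stroke, from 0 (shut) to 100 (fully open); "delta_pos": the shift along the world's x, y, z in mm, a list of three; "turn": the turn about the world's z in degrees. A call has 1 to 20 rows; each row is the pose to reach, as a shift and turn from the pose commanded when the call began; what a row does not reach only later rows make up. A row lasts 1/12 s, in which the tool goes at most 41.7 mm and 7.16 degrees, less where a joint would pass 70% of its speed; a pose out of reach is approached as far as the arm can. A call with a gripper value outside its range is refused whole. The fingers move at their own pace and stop on an object; the grip force is fixed at half the most. Time passes only in rows, so rows that repeat a pose let the fingers close. It gives the time, the measured TCP pose, the force and the opening at its end, in the units of the state.
- read_state(): the state, without advancing time (a new reading comes with each control period).
- capture(name): name is "scene" or "side" or "wrist"; returns the picture (384x512x3 uint8, red, green, blue); there is no depth.
- camera_info(name): a dict with "fov_y" (degrees; the focal length in pixels is half the picture's height over the tangent of half this angle, whatever the lens; pixels are square), "cx", "cy" (the principal point, pixels), "view" (4x4, takes a point from world to camera coordinates); the wrist camera has in their place "tool_from_camera" (4x4, takes a point from camera to tool coordinates, whose origin is the TCP and whose axes are the tool frame's). Camera axes: x right, y down, z forward; pixel columns grow to the right and rows downward; lengths in m; the calibration is good to about 2 mm. A picture is of the moment at which its call begins: read the wrist's pose just before it. camera_info takes no time and is no camera call.
- hand_in(): hands the job in, once; it reports no verdict.
Trained networks look in the newest picture that a camera, given by its name, has taken for a name from the list of things; names that differ only in an ending like _2 or _b are one class to them, and where a whole thing is asked for, a point or a joint stands for the part that bears it (a point fixed in the world has none). Each returns a list of dicts, best first, with "confidence" (0 to 1); they miss things now and then, are a little off and sometimes report something else, mostly with a low value. They report only what shows in the picture. A call takes as long as a camera call. They do not tell look-alikes from the thing itself.
- trace(target, camera): "mask" (384x512 bool, what is visible of it).
- tip_of(target, camera): "position" ([x, y, z] in m, in world coordinates, good to about 4 mm: a listed point, or the origin of a listed thing).
The state is a dict: "time_s": time; "joint_positions": joint angles; "qvel": joint speeds; "tau": joint torques, N m; "position": TCP position; "tcp_rot": TCP orientation; "force": force on the tool from outside, world axes, zero at the start; "moment": the same for the moment, N m; "opening": opening from 0.0 (shut) to 1.0 (fully open).
Only numpy, scipy, OpenCV 4.12 (cv2) and the standard library are available. Lean on these libraries where they do the work, as an engineer would, in place of code of your own. Each camera call takes 0.05 s, during which the arm holds its last target.

TASK

Stand the empty black ink pot upright in the middle of the round mark below the chute of the mixing-ball dispenser and let go of it. Then slide the dispenser's red-handled shutter open so that all four orange balls roll into the pot, and slide the shutter fully shut again. Leave the filled pot standing on its mark, and do not disturb the ink jar, the tape roll or the squeegee.

Things in the scene. Friction and masses are not known exactly. Their poses are not given: they have to be found in the camera images.
- pot: Empty open-topped straight black pot, 68 mm outside diameter, 75 mm high, wall 3 mm, floor 4 mm, about 0.2 kg. Origin: centre of its underside, z up its axis. Starts upright on the work surface. It can be gripped across its outside diameter from above.
- dispenser: Mixing-ball dispenser, fixed to the table; its place and yaw differ from run to run. Grey base plate 150 mm (own x, -75 to 75) by 315 mm (own y, -65 to 250), 8 mm thick. Origin: centre of the round mark, at the plate's underside (z = 0 is the table). A chute over x = 0 slopes up along own +y from its lip near the mark to a blue hopper.
- chute_lip (a point): Middle of the lip of the aluminium chute, on its floor: y = 44, z = 106 mm in the dispenser's frame. Underside there 102 mm, side walls up to 120 mm above the table; outside width 42 mm, slope 12 degrees. A pot on the mark stands 10 mm clear of it in y, so the pot can be lowered straight down, held by fingers closing along the dispenser's own x, where both sides are free.
- hopper_mouth (a point): Middle of the open top of the blue hopper holding the balls. Hopper: y from 120 to 243 mm in the dispenser's frame, at most 75 mm wide in x, top at most 220 mm above the table; posts below it from y = 135 mm on. Nothing needs to be done to it.
- pot_mark (a point): Centre of the round mark (white disc in a green ring, 92 mm across) on the top of the base plate, 8 mm above the table, where the pot must stand. Axes as the dispenser.
- shutter (a joint): Shutter slide, in m: 0 fully shut, 0.05 fully open (end stops at both). It moves along the dispenser's own +x to open, with about 2 N of friction, and stays where it is left. Balls can pass from about 0.032 on; open it fully to be safe.
- shutter_grip (a point): Grip point of the upright red shutter handle, a block 24 mm (dispenser x) by 16 mm (y) by 70 mm tall: on its centre line, 18 mm below its top. When shut: x 78, y 114, z 175 mm in the dispenser's frame. It moves with the shutter. A steel strip 6 mm thick (y), its top 30 mm below this point, joins it to the chute; both y sides are free. Axes as the dispenser.
- ball0_center (a point): Centre of an orange mixing ball, 26 mm diameter, 40 g. The four balls start in a row in the hopper behind the shutter; once it is open they roll down the chute within about 1 to 2 s.
- ball1_center (a point): Centre of another orange mixing ball, 26 mm diameter, 40 g. The four balls start in a row in the hopper behind the shutter; once it is open they roll down the chute within about 1 to 2 s.
- ball2_center (a point): Centre of another orange mixing ball, 26 mm diameter, 40 g. The four balls start in a row in the hopper behind the shutter; once it is open they roll down the chute within about 1 to 2 s.
- ball3_center (a point): Centre of another orange mixing ball, 26 mm diameter, 40 g. The four balls start in a row in the hopper behind the shutter; once it is open they roll down the chute within about 1 to 2 s.
- ink_jar: Closed green ink jar with white lid, 68 mm diameter, 90 mm high, 0.4 kg; loose, to be left alone. Origin: centre of underside.
- tape_roll: Roll of pale tape lying flat, 100 mm diameter, 25 mm high; loose, to be left alone. Origin: centre of underside.
- squeegee: Squeegee: wooden bar 200 mm long (own y), 30 mm wide, 60 mm high with a black rubber blade up to 84 mm; loose, to be left alone. Origin: centre of underside.
- ball0: The same ball as ball0_center; its origin lies on its surface and turns as it rolls, so use the centre.
- ball1: The same ball as ball1_center; its origin lies on its surface and turns as it rolls, so use the centre.
- ball2: The same ball as ball2_center; its origin lies on its surface and turns as it rolls, so use the centre.
- ball3: The same ball as ball3_center; its origin lies on its surface and turns as it rolls, so use the centre.
There are look-alikes about, which are no part of the job. There is more than one size of the pot; the job needs the largest.

How it is judged (in metres and radians):
On the way, in this order (a step that is already met when the one before it is completed fails the run):
1. the pot stands released and upright on the mark (centre within 20 mm), the shutter still shut (under 8 mm) (horizontal distance between pot and pot_mark below 0.02 m and angle between pot's own z axis and vertical below 0.1 rad and z of pot in the frame of pot_mark between -0.004 and 0.008 m and contact force between the fingers and pot below 0.2 N and value of joint shutter below 0.008 m), for 0.2 s.
2. the shutter is slid open past 15 mm while the pot stands on the mark (within 30 mm) (horizontal distance between pot and pot_mark below 0.03 m and angle between pot's own z axis and vertical below 0.1 rad and z of pot in the frame of pot_mark between -0.004 and 0.008 m and value of joint shutter above 0.015 m).
3. all four balls are in the pot, the shutter still open (over 15 mm) (horizontal distance between each of ball0_center, ball1_center, ball2_center, ball3_center and pot below 0.032 m and z of ball0_center in the frame of pot between 0 and 0.075 m and z of ball1_center in the frame of pot between 0 and 0.075 m and z of ball2_center in the frame of pot between 0 and 0.075 m and z of ball3_center in the frame of pot between 0 and 0.075 m and value of joint shutter above 0.015 m), for 0.1 s.
At the end, for the whole second after the job is handed in: All four balls lie inside the pot, which stands upright (within 0.1 rad) and at rest on the base plate with its centre within 30 mm of the mark's centre; the shutter is shut to within 5 mm; the balls have come to rest (under 0.1 m/s) (horizontal distance between pot and pot_mark below 0.03 m and angle between pot's own z axis and vertical below 0.1 rad and z of pot in the frame of pot_mark between -0.004 and 0.008 m and horizontal distance between each of ball0_center, ball1_center, ball2_center, ball3_center and pot below 0.032 m and z of ball0_center in the frame of pot between 0 and 0.075 m and z of ball1_center in the frame of pot between 0 and 0.075 m and z of ball2_center in the frame of pot between 0 and 0.075 m and z of ball3_center in the frame of pot between 0 and 0.075 m and value of joint shutter below 0.005 m and linear speed of pot below 0.02 m/s and linear speed of each of ball0, ball1, ball2, ball3 below 0.1 m/s); the robot touches nothing.
It fails at once if the ink jar is disturbed (moved over 30 mm) (distance of ink_jar from where it was at the start of the episode above 0.03 m).
It fails at once if the tape roll is disturbed (moved over 30 mm) (distance of tape_roll from where it was at the start of the episode above 0.03 m).
It fails at once if the squeegee is disturbed (moved over 30 mm) (distance of squeegee from where it was at the start of the episode above 0.03 m).
It also fails if it takes over 53 s, if anything falls off the work surface, if the arm or the gripper's body presses on something with over 40 N, if the wrist force passes 120 N, or if a joint passes its speed limit or range.

## Working session

There is one attempt and no reset: what is moved stays moved. The work goes in short steps, Python scripts to look and compute and a tool call to move; the robot and the scene stay as the last step left them, time stands still between calls to the robot, and variables do not carry over. Pictures are saved under pics/ and viewed, and the job is handed in when it is done.

Besides the shell and the picture viewer there is one more tool, called after "Request:" by a JSON object that holds its "api" and its "payload". jog_arm: Moves the arm, as the interface text tells. Its arguments: {"type":"object","properties":{"steps":{"type":"array","items":{"type":"object","properties":{"fingers":{"type":"number"},"delta_pos":{"type":"array","items":{"type":"number"}},"turn":{"type":"number"}}}}},"required":["steps"]}

```bash
ls; mkdir -p pics
python3 - <<'E'
from rig import *
import cv2,numpy as np
s=read_state();print(s['time_s'],s['position'],s['tcp_rot'],s['opening'])
for c in ['scene','side']:
    im=capture(c);cv2.imwrite(f'pics/{c}0.png',im[:,:,::-1])
    for t in ['pot','pot_mark','chute_lip','hopper_mouth','shutter_grip','dispenser','ink_jar','tape_roll','squeegee']:
        for r in tip_of(t,c)[:4]: print(c,t,np.round(r['position'],4),round(r['confidence'],2))
print(read_state()['time_s'])
E
```

```text
pics
0.0 [0.20795715 0.58865931 0.2385812 ] [[ 3.33289132e-01 -1.05635796e-03 -9.42824076e-01]
 [ 9.42822293e-01 -1.87133563e-03  3.33290598e-01]
 [-2.11641446e-03 -9.99997691e-01  3.72262003e-04]] 0.9975636737229203
scene pot [ 0.5599 -0.103  -0.0009] 0.87
scene pot [ 0.624  -0.1837 -0.0033] 0.8
scene pot [ 6.378e-01 -2.845e-01  3.000e-04] 0.8
scene pot_mark [0.5202 0.057  0.0109] 0.82
scene chute_lip [0.5104 0.1013 0.1028] 0.8
scene hopper_mouth [0.4762 0.2165 0.1982] 0.58
scene hopper_mouth [0.5123 0.0999 0.1035] 0.53
scene shutter_grip [0.5629 0.1893 0.1727] 0.55
scene dispenser [ 5.203e-01  5.790e-02 -5.000e-04] 0.63
scene dispenser [ 0.7602 -0.1217 -0.0022] 0.34
scene ink_jar [ 4.317e-01 -2.030e-01 -3.000e-04] 0.6
scene tape_roll [ 7.588e-01 -1.214e-01 -5.000e-04] 0.95
scene squeegee [ 0.7719  0.1218 -0.0042] 0.91
side pot [ 0.6281 -0.1882 -0.0008] 0.85
side pot [ 0.5546 -0.1082  0.0047] 0.75
side pot [ 0.6375 -0.2841 -0.003 ] 0.61
side pot [0.566  0.1876 0.176 ] 0.53
side chute_lip [0.5044 0.0972 0.1062] 0.68
side hopper_mouth [0.4749 0.2238 0.1967] 0.76
side hopper_mouth [0.4762 0.2087 0.1314] 0.68
side shutter_grip [0.5647 0.1892 0.1781] 0.98
side shutter_grip [0.4741 0.2231 0.2006] 0.22
side ink_jar [ 4.300e-01 -2.132e-01  4.000e-04] 0.6
side tape_roll [ 0.757  -0.1179 -0.0021] 0.88
side squeegee [ 0.77    0.1266 -0.0038] 0.77
side squeegee [0.4675 0.2345 0.1326] 0.66
1.0
```

View pictures.

View pics/scene0.png

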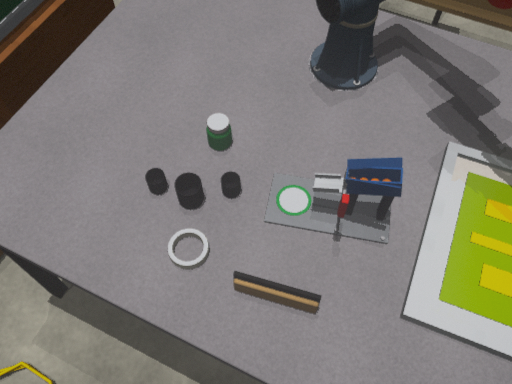

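View pics/side0.png

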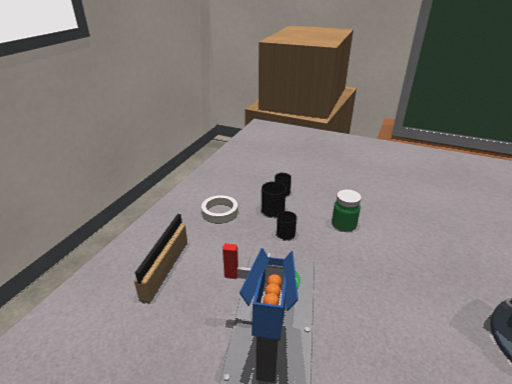

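```bash
cat > h.py <<'E'
from rig import *
import cv2,numpy as np
from scipy.optimize import least_squares
def proj(c,P,info=None):
    i=info or camera_info(c);V=np.array(i['view']);f=192/np.tan(np.radians(i['fov_y']/2))
    q=np.asarray(P)@V[:3,:3].T+V[:3,3]
    return np.c_[q[:,0]/q[:,2]*f+i['cx'],q[:,1]/q[:,2]*f+i['cy']]
def ray(c,uv,z):
    i=camera_info(c);V=np.array(i['view']);f=192/np.tan(np.radians(i['fov_y']/2))
    d=V[:3,:3].T@np.array([(uv[0]-i['cx'])/f,(uv[1]-i['cy'])/f,1]);o=-V[:3,:3].T@V[:3,3]
    return o+d*(z-o[2])/d[2]
def cyl(x,y,z0,r,h):
    a=np.linspace(0,2*np.pi,60)
    return np.r_[np.c_[x+r*np.cos(a),y+r*np.sin(a),z0+0*a],np.c_[x+r*np.cos(a),y+r*np.sin(a),z0+h+0*a]]
def sil(c,P):
    S=8;m=np.zeros((384*S,512*S),np.uint8)
    h=cv2.convexHull(((proj(c,P)+.5)*S).astype(np.int32));cv2.fillPoly(m,[h],1)
    return cv2.resize(m.astype(np.float32),(512,384),interpolation=cv2.INTER_AREA)
def fitcyl(masks,x0,z0,r,h):
    from scipy.optimize import minimize
    f=lambda p:sum(np.abs(sil(c,cyl(p[0],p[1],z0,r,h))-m).sum() for c,m in masks)
    o=minimize(f,x0,method='Nelder-Mead',options=dict(initial_simplex=[x0,[x0[0]+.008,x0[1]],[x0[0],x0[1]+.008]],xatol=2e-4))
    return o.x,o.fun
E
python3 - <<'E'
from h import *
M={}
for c in ['scene','side']:
    im=capture(c); i=camera_info(c)
    for r in trace('pot',c):
        m=r['mask'];ys,xs=np.nonzero(m);print(c,m.sum(),xs.mean(),ys.mean(),r['confidence'])
        p=ray(c,(xs.mean(),ys.mean()),.037)
        if np.hypot(p[0]-.626,p[1]+.186)<.03: M[c]=m
    if c=='scene':
        hsv=cv2.cvtColor(im,cv2.COLOR_RGB2HSV)
        g=cv2.inRange(hsv,(45,90,40),(85,255,255));g[:, :268]=0;g[:,320:]=0
        cs,_=cv2.findContours(g,0,1);k=max(cs,key=cv2.contourArea);e=cv2.fitEllipse(k);print('ring',e,ray(c,e[0],.008))
for c in M: print(c,fitcyl([(c,M[c].astype(float))],[.626,-.186],0,.034,.075), M[c].sum())
print('both',fitcyl([(c,M[c].astype(float)) for c in M],[.626,-.186],0,.034,.075))
# dispenser from points
obs=[('mark',(0,0,.010),(.5202,.057)),('lip',(0,.044),(.5104,.1013)),]
L=np.array([(0,0),(0,.044),(.078,.114),(.078,.114)]);W=np.array([(.5202,.057),(.5075,.0993),(.5629,.1893),(.5647,.1892)])
o=least_squares(lambda p:(np.c_[p[0]+L[:,0]*np.cos(p[2])-L[:,1]*np.sin(p[2]),p[1]+L[:,0]*np.sin(p[2])+L[:,1]*np.cos(p[2])]-W).ravel(),[.52,.057,.26])
print(o.x[:2],np.degrees(o.x[2]),o.fun)
im=capture('scene');cv2.imwrite('pics/zoom.png',cv2.resize(im[140:250,140:410],None,fx=2.9,fy=2.9,interpolation=cv2.INTER_CUBIC)[:,:,::-1])
E
```

```text
scene 469 230.57995735607676 184.64605543710022 0.93
scene 853 188.93552168815944 190.65533411488863 0.89
scene 453 155.6401766004415 180.9205298013245 0.68
ring ((293.21221923828125, 199.79322814941406), (29.29104232788086, 34.209510803222656), 97.88458251953125) [0.52084251 0.05822325 0.008     ]
side 516 285.52131782945736 224.70348837209303 0.83
side 735 272.7170068027211 198.3877551020408 0.78
side 198 283.5959595959596 180.04545454545453 0.7
scene (array([ 0.63089338, -0.1875254 ]), np.float64(37.96875)) 853
side (array([ 0.62800776, -0.19015254]), np.float64(88.953125)) 735
both (array([ 0.62888353, -0.18886735]), np.float64(152.734375))
[0.52024212 0.05754439] 16.12265745685628 [ 4.21234824e-05  5.44391537e-04  5.23562444e-04  5.13845829e-04
  6.17157037e-04 -5.79118683e-04 -1.18284296e-03 -4.79118683e-04]
```

View pics/zoom.png

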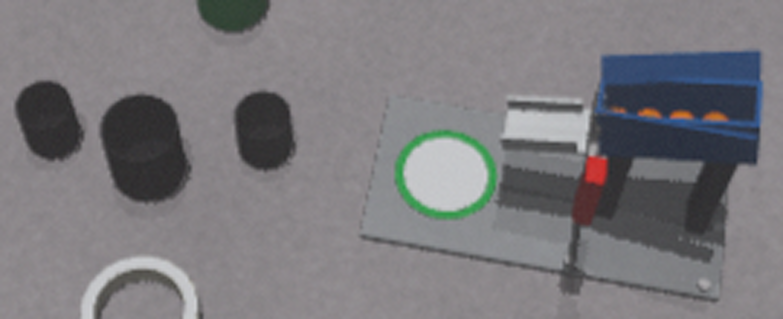

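Request:
{"api": "jog_arm", "payload": {"steps": [{"delta_pos": [0, 0, 40], "turn": -7, "fingers": 100}, {"delta_pos": [10, -10, 80], "turn": -14, "fingers": 100}, {"delta_pos": [421, -777, 80], "turn": -54.4, "fingers": 100}, {"delta_pos": [421, -777, 80], "turn": -54.4, "fingers": 100}, {"delta_pos": [421, -777, 80], "turn": -54.4, "fingers": 100}, {"delta_pos": [421, -777, 80], "turn": -54.4, "fingers": 100}, {"delta_pos": [421, -777, 80], "turn": -54.4, "fingers": 100}, {"delta_pos": [421, -777, 80], "turn": -54.4, "fingers": 100}, {"delta_pos": [421, -777, 80], "turn": -54.4, "fingers": 100}, {"delta_pos": [421, -777, 80], "turn": -54.4, "fingers": 100}, {"delta_pos": [421, -777, 80], "turn": -54.4, "fingers": 100}, {"delta_pos": [421, -777, 80], "turn": -54.4, "fingers": 100}, {"delta_pos": [421, -777, 80], "turn": -54.4, "fingers": 100}, {"delta_pos": [421, -777, 80], "turn": -54.4, "fingers": 100}, {"delta_pos": [421, -777, 80], "turn": -54.4, "fingers": 100}, {"delta_pos": [421, -777, 80], "turn": -54.4, "fingers": 100}, {"delta_pos": [421, -777, 80], "turn": -54.4, "fingers": 100}, {"delta_pos": [421, -777, 80], "turn": -54.4, "fingers": 100}, {"delta_pos": [421, -777, 80], "turn": -54.4, "fingers": 100}, {"delta_pos": [421, -777, 80], "turn": -54.4, "fingers": 100}]}}

```text
time_s: 2.92
position: [0.573, -0.0837, 0.3196]
tcp_rot: [[0.961, 0.0, -0.277], [0.277, 0.0, 0.961], [0.0, -1.0, 0.0]]
force: [1.1, 0.1, -0.5]
opening: 0.999
```

Request:
{"api": "jog_arm", "payload": {"steps": [{"delta_pos": [56, -104, -60], "fingers": 100}, {"delta_pos": [56, -104, -120], "fingers": 100}, {"delta_pos": [56, -104, -120], "fingers": 100}, {"delta_pos": [56, -104, -120], "fingers": 100}, {"delta_pos": [56, -104, -120], "fingers": 100}, {"delta_pos": [56, -104, -120], "fingers": 100}]}}

```text
$.steps[0]: bad value
```

Run:
```python
from h import *
s=read_state();print(s['time_s'],s['position'],s['tcp_rot'])
im=capture('wrist');cv2.imwrite('pics/w1.png',im[:,:,::-1]);print(camera_info('wrist'))
for r in tip_of('pot','wrist'):print(r)
```

```text
2.9167 [ 0.57295467 -0.08368217  0.31958117] [[ 9.60765921e-01  2.74260011e-04 -2.77360360e-01]
 [ 2.77360347e-01  8.59720324e-05  9.60765960e-01]
 [ 2.87344916e-04 -9.99999959e-01  6.53014712e-06]]
{'fov_y': 62.82024960915341, 'cx': 257.2169405557961, 'cy': 191.86897303964614, 'tool_from_camera': array([[ 9.99999146e-01, -9.57390827e-04,  8.89666634e-04,
         9.78372354e-04],
       [-1.10297326e-03, -2.53042133e-01,  9.67454631e-01,
        -1.45307595e-01],
       [-7.01109045e-04, -9.67454786e-01, -2.53042973e-01,
         6.85975370e-02],
       [ 0.00000000e+00,  0.00000000e+00,  0.00000000e+00,
         1.00000000e+00]])}
{'position': [0.6407, -0.2866, -0.0031], 'confidence': 0.95}
{'position': [0.6207, -0.1925, 0.0025], 'confidence': 0.64}
{'position': [0.5617, -0.1075, -0.0005], 'confidence': 0.57}
```

View pics/w1.png

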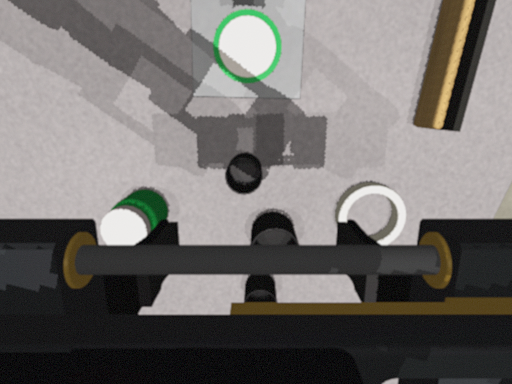

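Request:
{"api": "jog_arm", "payload": {"steps": [{"delta_pos": [30, -60, -10], "turn": 0, "fingers": 100}, {"delta_pos": [54, -105, -120], "turn": 0, "fingers": 100}, {"delta_pos": [54, -105, -120], "turn": 0, "fingers": 100}, {"delta_pos": [54, -105, -120], "turn": 0, "fingers": 100}, {"delta_pos": [54, -105, -120], "turn": 0, "fingers": 100}, {"delta_pos": [54, -105, -120], "turn": 0, "fingers": 100}, {"delta_pos": [54, -105, -120], "turn": 0, "fingers": 100}]}}

```text
time_s: 3.6
position: [0.6261, -0.1858, 0.1995]
tcp_rot: [[0.961, -0.001, -0.278], [0.278, 0.001, 0.961], [-0.001, -1.0, 0.002]]
force: [-0.5, 0.1, 0.3]
opening: 0.998
```

Run:
```python
from h import *
im0=cv2.imread('pics/w1.png')
def wray(pos,R,uv,z):
    i=camera_info('wrist');T=np.array(i['tool_from_camera']);f=192/np.tan(np.radians(i['fov_y']/2))
    d=R@T[:3,:3]@np.array([(uv[0]-i['cx'])/f,(uv[1]-i['cy'])/f,1]);o=pos+R@T[:3,3]
    return o+d*(z-o[2])/d[2]
hsv=cv2.cvtColor(im0,cv2.COLOR_BGR2HSV);g=cv2.inRange(hsv,(45,90,40),(85,255,255));g[120:]=0
cs,_=cv2.findContours(g,0,1);e=cv2.fitEllipse(max(cs,key=cv2.contourArea));
R=np.array([[.960766,.000274,-.27736],[.27736,.000086,.960766],[.000287,-1,0]])
print('mark',e[0],wray(np.array([.57295,-.08368,.31958]),R,e[0],.008))
s=read_state();print(s['time_s'],s['position'])
im=capture('wrist');cv2.imwrite('pics/w2.png',im[:,:,::-1])
for r in tip_of('pot','wrist'):print(r)
```

```text
mark (246.8157958984375, 45.701541900634766) [0.51913374 0.05839454 0.008     ]
3.6 [ 0.62609495 -0.18579683  0.19949414]
{'position': [0.6397, -0.2874, -0.0012], 'confidence': 0.79}
{'position': [0.6251, -0.1922, -0.0013], 'confidence': 0.69}
{'position': [0.5587, -0.108, -0.0005], 'confidence': 0.62}
```

View pics/w2.png

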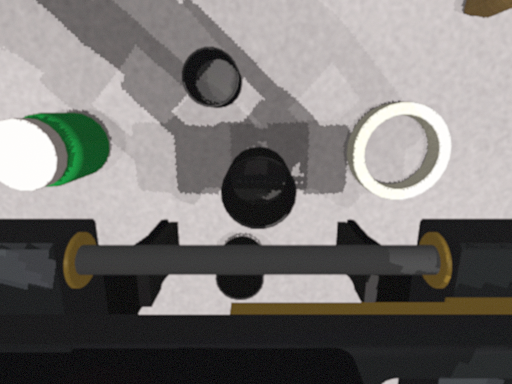

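Request:
{"api": "jog_arm", "payload": {"steps": [{"delta_pos": [0, 0, -30], "turn": 0, "fingers": 100}, {"delta_pos": [0, 0, -60], "turn": 0, "fingers": 100}, {"delta_pos": [0, 0, -90], "turn": 0, "fingers": 100}, {"delta_pos": [0, 0, -115], "turn": 0, "fingers": 100}, {"delta_pos": [0, 0, -132], "turn": 0, "fingers": 100}, {"delta_pos": [0, 0, -139], "turn": 0, "fingers": 100}, {"delta_pos": [0, 0, -139], "turn": 0, "fingers": 100}, {"delta_pos": [0, 0, -139], "turn": 0, "fingers": 60}, {"delta_pos": [0, 0, -139], "turn": 0, "fingers": 60}, {"delta_pos": [0, 0, -139], "turn": 0, "fingers": 60}, {"delta_pos": [0, 0, -139], "turn": 0, "fingers": 60}, {"delta_pos": [0, 0, -139], "turn": 0, "fingers": 60}]}}

```text
time_s: 4.7
position: [0.6273, -0.187, 0.0622]
tcp_rot: [[0.961, 0.003, -0.278], [0.278, -0.001, 0.961], [0.002, -1.0, -0.002]]
force: [-0.5, 0.8, 5.7]
opening: 0.783
```

Request:
{"api": "jog_arm", "payload": {"steps": [{"delta_pos": [0, 0, 20], "turn": 0, "fingers": 55}, {"delta_pos": [0, 0, 50], "turn": 0, "fingers": 55}, {"delta_pos": [0, 0, 85], "turn": 0, "fingers": 55}, {"delta_pos": [-5, 10, 110], "turn": 0, "fingers": 55}, {"delta_pos": [-15, 35, 110], "turn": 0, "fingers": 55}, {"delta_pos": [-28, 65, 110], "turn": 0, "fingers": 55}, {"delta_pos": [-43, 100, 110], "turn": 0, "fingers": 55}, {"delta_pos": [-58, 135, 110], "turn": 0, "fingers": 55}, {"delta_pos": [-73, 170, 110], "turn": 0, "fingers": 55}, {"delta_pos": [-88, 205, 110], "turn": 0, "fingers": 55}, {"delta_pos": [-99, 230, 110], "turn": 0, "fingers": 55}, {"delta_pos": [-107, 247, 110], "turn": 0, "fingers": 55}, {"delta_pos": [-107, 247, 110], "turn": 0, "fingers": 55}, {"delta_pos": [-107, 247, 110], "turn": 0, "fingers": 55}, {"delta_pos": [-107, 247, 110], "turn": 0, "fingers": 55}]}}

```text
time_s: 5.95
position: [0.5201, 0.0599, 0.1706]
tcp_rot: [[0.961, 0.001, -0.278], [0.278, -0.001, 0.961], [0.001, -1.0, -0.001]]
force: [0.5, -0.7, -2.9]
opening: 0.783
```

Run:
```python
from h import *
s=read_state();print(s['time_s'],s['position'],s['tcp_rot'],s['opening'])
for c in ['scene','side']:
    im=capture(c);cv2.imwrite(f'pics/{c}3.png',im[:,:,::-1])
    for t in ['pot','shutter_grip']:
        for r in tip_of(t,c)[:4]: print(c,t,np.round(r['position'],4),round(r['confidence'],2))
```

```text
5.95 [0.5200635  0.05991323 0.1705747 ] [[ 9.60567596e-01  1.13726734e-03 -2.78044241e-01]
 [ 2.78044981e-01 -5.51106290e-04  9.60567897e-01]
 [ 9.39190565e-04 -9.99999201e-01 -8.45586319e-04]] 0.782596286977972
scene pot [0.5165 0.0586 0.1066] 0.74
scene pot [ 0.6344 -0.2829 -0.001 ] 0.72
scene pot [ 0.5578 -0.1057  0.0012] 0.71
scene pot [0.5202 0.0564 0.0086] 0.58
scene shutter_grip [0.5639 0.1881 0.1721] 0.68
side pot [0.5233 0.0599 0.1078] 0.7
side pot [ 0.7555 -0.1197 -0.0016] 0.42
side shutter_grip [0.5638 0.1886 0.1758] 0.57
```

View pics/scene3.png

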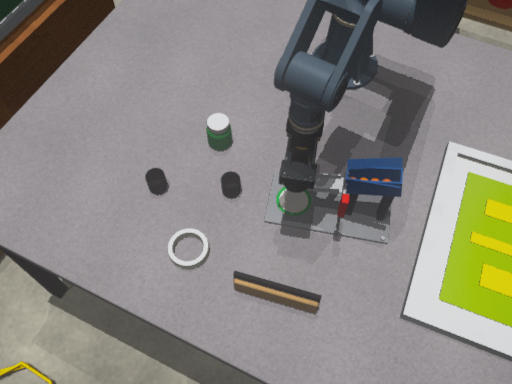

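View pics/side3.png

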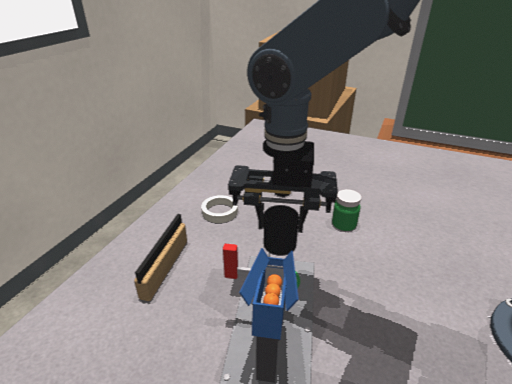

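Request:
{"api": "jog_arm", "payload": {"steps": [{"delta_pos": [0, -1, -20], "turn": 0, "fingers": 55}, {"delta_pos": [0, -1, -45], "turn": 0, "fingers": 55}, {"delta_pos": [0, -1, -70], "turn": 0, "fingers": 55}, {"delta_pos": [0, -1, -85], "turn": 0, "fingers": 55}, {"delta_pos": [0, -1, -93], "turn": 0, "fingers": 55}, {"delta_pos": [0, -1, -97], "turn": 0, "fingers": 55}, {"delta_pos": [0, -1, -100], "turn": 0, "fingers": 55}, {"delta_pos": [0, -1, -100], "turn": 0, "fingers": 55}, {"delta_pos": [0, -1, -100], "turn": 0, "fingers": 55}]}}

```text
time_s: 7.0
position: [0.5202, 0.0593, 0.0712]
tcp_rot: [[0.961, 0.002, -0.278], [0.278, -0.0, 0.961], [0.002, -1.0, -0.001]]
force: [0.1, 1.1, -1.2]
opening: 0.784
```

Request:
{"api": "jog_arm", "payload": {"steps": [{"delta_pos": [0, 0, 0], "turn": 0, "fingers": 85}, {"delta_pos": [0, 0, 0], "turn": 0, "fingers": 100}, {"delta_pos": [0, 0, 0], "turn": 0, "fingers": 100}, {"delta_pos": [0, 0, 0], "turn": 0, "fingers": 100}, {"delta_pos": [0, 0, 0], "turn": 0, "fingers": 100}, {"delta_pos": [0, 0, 0], "turn": 0, "fingers": 100}]}}

```text
time_s: 7.5
position: [0.5195, 0.0594, 0.0706]
tcp_rot: [[0.961, 0.0, -0.278], [0.278, -0.0, 0.961], [0.0, -1.0, -0.0]]
force: [-0.2, 0.2, -0.3]
opening: 0.996
```

Request:
{"api": "jog_arm", "payload": {"steps": [{"delta_pos": [0, 0, 15], "turn": 0, "fingers": 100}, {"delta_pos": [0, 0, 40], "turn": 0, "fingers": 100}, {"delta_pos": [0, 0, 80], "turn": 0, "fingers": 100}, {"delta_pos": [0, 0, 120], "turn": 0, "fingers": 100}, {"delta_pos": [0, 0, 160], "turn": 0, "fingers": 100}, {"delta_pos": [0, 0, 200], "turn": 0, "fingers": 100}, {"delta_pos": [0, 0, 215], "turn": 0, "fingers": 100}, {"delta_pos": [0, 0, 215], "turn": 0, "fingers": 100}]}}

```text
time_s: 8.17
position: [0.522, 0.0593, 0.2905]
tcp_rot: [[0.961, 0.011, -0.278], [0.278, -0.001, 0.961], [0.01, -1.0, -0.004]]
force: [0.7, -0.4, -0.2]
opening: 1.001
```

Run:
```python
from h import *
s=read_state();print(s['time_s'],s['position'],s['joint_positions'])
im=capture('scene');cv2.imwrite('pics/s4.png',cv2.resize(im[130:250,200:420],None,fx=3.5,fy=3.5)[:,:,::-1])
print([ (r['position'],r['confidence']) for r in tip_of('pot','scene')])
im=capture('wrist');cv2.imwrite('pics/w4.png',im[:,:,::-1])
print([ (r['position'],r['confidence']) for r in tip_of('pot','wrist')])
```

```text
8.1667 [0.52204974 0.05927485 0.29046821] [-5.72061440e+00  1.87978432e+01  9.30947632e+01  3.52394982e-03
  6.74793104e+01 -2.18663220e+01]
[([0.5199, 0.0595, 0.0076], 0.91), ([0.6394, -0.2851, 0.0022], 0.73), ([0.5195, 0.0597, 0.0003], 0.68), ([0.5575, -0.1012, 0.0017], 0.62)]
[([0.5603, -0.1066, -0.0014], 0.59)]
```

View pics/s4.png

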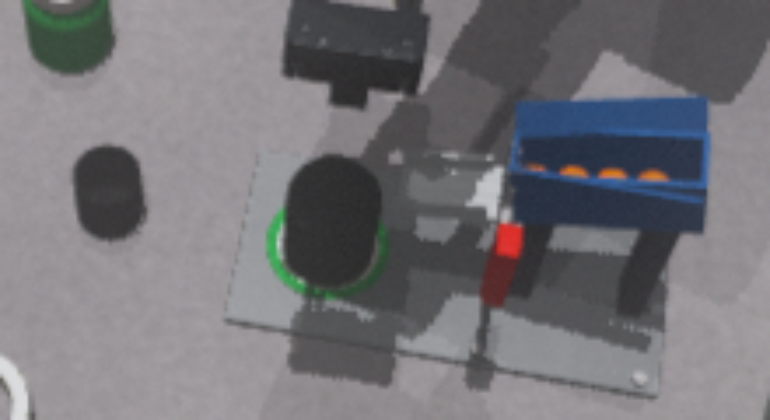

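View pics/w4.png

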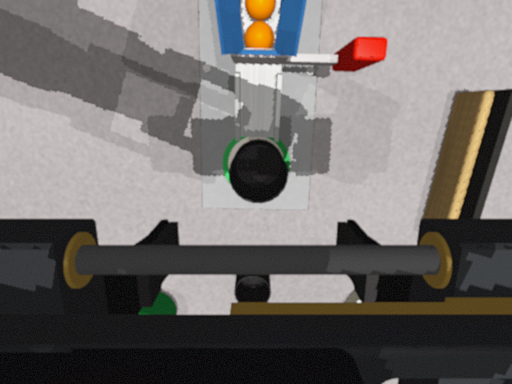

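Request:
{"api": "jog_arm", "payload": {"steps": [{"delta_pos": [15, 20, 10], "turn": -7, "fingers": 100}, {"delta_pos": [30, 50, 10], "turn": -14, "fingers": 100}, {"delta_pos": [40, 85, 10], "turn": -21, "fingers": 100}, {"delta_pos": [43.7, 115, 10], "turn": -28, "fingers": 100}, {"delta_pos": [43.7, 129.8, 10], "turn": -35, "fingers": 100}, {"delta_pos": [43.7, 129.8, 10], "turn": -42, "fingers": 100}, {"delta_pos": [43.7, 129.8, 10], "turn": -49, "fingers": 100}, {"delta_pos": [43.7, 129.8, 10], "turn": -56, "fingers": 100}, {"delta_pos": [43.7, 129.8, 10], "turn": -63, "fingers": 100}, {"delta_pos": [43.7, 129.8, 10], "turn": -70, "fingers": 100}, {"delta_pos": [43.7, 129.8, 10], "turn": -77, "fingers": 100}, {"delta_pos": [43.7, 129.8, 10], "turn": -84, "fingers": 100}, {"delta_pos": [43.7, 129.8, 10], "turn": -90, "fingers": 80}, {"delta_pos": [43.7, 129.8, 10], "turn": -90, "fingers": 80}, {"delta_pos": [43.7, 129.8, 10], "turn": -90, "fingers": 80}, {"delta_pos": [43.7, 129.8, 10], "turn": -90, "fingers": 80}]}}

```text
time_s: 9.7
position: [0.5626, 0.1891, 0.2941]
tcp_rot: [[0.28, -0.003, 0.96], [-0.96, -0.0, 0.28], [-0.0, -1.0, -0.003]]
force: [0.3, -0.1, 0.7]
opening: 0.826
```

Run:
```python
from h import *
s=read_state();print(s['time_s'],s['position'],s['joint_positions'])
im=capture('wrist');cv2.imwrite('pics/w5.png',im[:,:,::-1])
print([ (r['position'],r['confidence']) for r in tip_of('shutter_grip','wrist')])
im=capture('side');cv2.imwrite('pics/sd5.png',im[:,:,::-1])
print([ (r['position'],r['confidence']) for r in tip_of('shutter_grip','side')])
```

```text
9.7 [0.56260359 0.18907159 0.29408894] [7.79647887e+00 2.45632191e+01 8.29084683e+01 8.38771984e-04
 7.26774314e+01 8.15402875e+01]
[([0.5667, 0.1897, 0.1751], 0.98)]
[([0.5648, 0.1909, 0.1765], 0.78), ([0.4348, -0.2086, -0.0022], 0.42)]
```

View pics/w5.png

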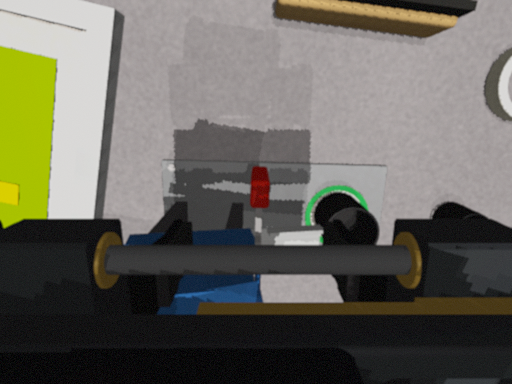

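View pics/sd5.png

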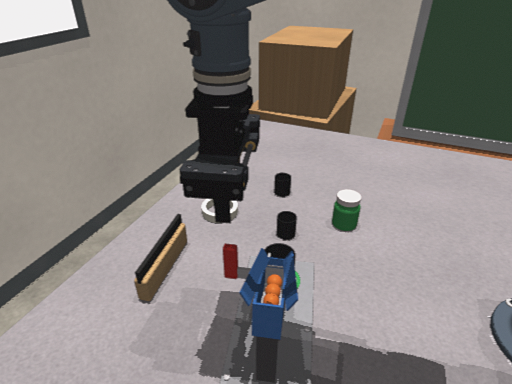

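Request:
{"api": "jog_arm", "payload": {"steps": [{"delta_pos": [1.5, 0.5, -30], "turn": 0, "fingers": 80}, {"delta_pos": [1.5, 0.5, -60], "turn": 0, "fingers": 80}, {"delta_pos": [1.5, 0.5, -85], "turn": 0, "fingers": 80}, {"delta_pos": [1.5, 0.5, -102], "turn": 0, "fingers": 80}, {"delta_pos": [1.5, 0.5, -112], "turn": 0, "fingers": 80}, {"delta_pos": [1.5, 0.5, -112], "turn": 0, "fingers": 80}, {"delta_pos": [1.5, 0.5, -112], "turn": 0, "fingers": 40}, {"delta_pos": [1.5, 0.5, -112], "turn": 0, "fingers": 10}, {"delta_pos": [1.5, 0.5, -112], "turn": 0, "fingers": 10}, {"delta_pos": [1.5, 0.5, -112], "turn": 0, "fingers": 10}, {"delta_pos": [1.5, 0.5, -112], "turn": 0, "fingers": 10}, {"delta_pos": [1.5, 0.5, -112], "turn": 0, "fingers": 10}, {"delta_pos": [1.5, 0.5, -112], "turn": 0, "fingers": 10}, {"delta_pos": [1.5, 0.5, -112], "turn": 0, "fingers": 10}]}}

```text
time_s: 11.07
position: [0.5646, 0.1897, 0.1836]
tcp_rot: [[0.278, 0.0, 0.961], [-0.961, 0.0, 0.278], [0.0, -1.0, 0.0]]
force: [0.1, -0.4, -0.5]
opening: 0.278
```

Request:
{"api": "jog_arm", "payload": {"steps": [{"delta_pos": [0, 0, 0], "turn": 0, "fingers": 5}, {"delta_pos": [0, 0, 0], "turn": 0, "fingers": 5}, {"delta_pos": [0, 0, 0], "turn": 0, "fingers": 5}, {"delta_pos": [0, 0, 0], "turn": 0, "fingers": 5}, {"delta_pos": [0, 0, 0], "turn": 0, "fingers": 5}]}}

```text
time_s: 11.48
position: [0.5651, 0.1881, 0.1835]
tcp_rot: [[0.277, 0.001, 0.961], [-0.961, -0.003, 0.277], [0.003, -1.0, -0.0]]
force: [0.6, -4.6, 0.6]
opening: 0.182
```

Request:
{"api": "jog_arm", "payload": {"steps": [{"delta_pos": [5, 0.4, 0], "turn": 0, "fingers": 5}, {"delta_pos": [11, 2, 0], "turn": 0, "fingers": 5}, {"delta_pos": [18, 4, 0], "turn": 0, "fingers": 5}, {"delta_pos": [25, 6, 0], "turn": 0, "fingers": 5}, {"delta_pos": [32, 8, 0], "turn": 0, "fingers": 5}, {"delta_pos": [39, 10, 0], "turn": 0, "fingers": 5}, {"delta_pos": [45, 11.5, 0], "turn": 0, "fingers": 5}, {"delta_pos": [49, 12.7, 0], "turn": 0, "fingers": 5}, {"delta_pos": [49, 12.7, 0], "turn": 0, "fingers": 5}, {"delta_pos": [49, 12.7, 0], "turn": 0, "fingers": 5}, {"delta_pos": [49, 12.7, 0], "turn": 0, "fingers": 5}, {"delta_pos": [49, 12.7, 0], "turn": 0, "fingers": 5}, {"delta_pos": [49, 12.7, 0], "turn": 0, "fingers": 5}, {"delta_pos": [49, 12.7, 0], "turn": 0, "fingers": 5}, {"delta_pos": [49, 12.7, 0], "turn": 0, "fingers": 5}, {"delta_pos": [49, 12.7, 0], "turn": 0, "fingers": 5}, {"delta_pos": [49, 12.7, 0], "turn": 0, "fingers": 5}, {"delta_pos": [49, 12.7, 0], "turn": 0, "fingers": 5}, {"delta_pos": [49, 12.7, 0], "turn": 0, "fingers": 5}, {"delta_pos": [49, 12.7, 0], "turn": 0, "fingers": 5}]}}

```text
time_s: 13.15
position: [0.6131, 0.2008, 0.1835]
tcp_rot: [[0.278, -0.003, 0.961], [-0.961, -0.003, 0.278], [0.003, -1.0, -0.003]]
force: [-3.0, -7.4, 4.0]
opening: 0.18
```

Request:
{"api": "jog_arm", "payload": {"steps": [{"delta_pos": [0, 0, 0], "turn": 0, "fingers": 5}, {"delta_pos": [0, 0, 0], "turn": 0, "fingers": 5}, {"delta_pos": [0, 0, 0], "turn": 0, "fingers": 5}, {"delta_pos": [0, 0, 0], "turn": 0, "fingers": 5}, {"delta_pos": [0, 0, 0], "turn": 0, "fingers": 5}, {"delta_pos": [0, 0, 0], "turn": 0, "fingers": 5}, {"delta_pos": [0, 0, 0], "turn": 0, "fingers": 5}, {"delta_pos": [0, 0, 0], "turn": 0, "fingers": 5}, {"delta_pos": [0, 0, 0], "turn": 0, "fingers": 5}, {"delta_pos": [0, 0, 0], "turn": 0, "fingers": 5}, {"delta_pos": [0, 0, 0], "turn": 0, "fingers": 5}, {"delta_pos": [0, 0, 0], "turn": 0, "fingers": 5}]}}

```text
time_s: 14.15
position: [0.6131, 0.2007, 0.1835]
tcp_rot: [[0.278, -0.003, 0.961], [-0.961, -0.003, 0.278], [0.003, -1.0, -0.003]]
force: [-3.0, -7.0, 3.7]
opening: 0.185
```

Run:
```python
from h import *
s=read_state();print(s['time_s'],s['position'],s['force'])
for c in ['scene','side','wrist']:
    im=capture(c);cv2.imwrite(f'pics/{c}6.png',im[:,:,::-1])
    if c=='scene':cv2.imwrite('pics/s6.png',cv2.resize(im[130:250,200:420],None,fx=3.5,fy=3.5)[:,:,::-1])
    print(c,[ (np.round(r['position'],3),r['confidence']) for r in tip_of('ball0_center',c)])
    print(c,[ (np.round(r['position'],3),r['confidence']) for r in tip_of('shutter_grip',c)])
```

```text
14.15 [0.61312001 0.20074004 0.18346619] [-2.95291183 -6.97587748  3.72802397]
scene []
scene [(array([0.611, 0.203, 0.174]), 0.5)]
side []
side [(array([0.612, 0.203, 0.176]), 0.78)]
wrist []
wrist [(array([0.613, 0.204, 0.178]), 0.73)]
```

View pics/s6.png

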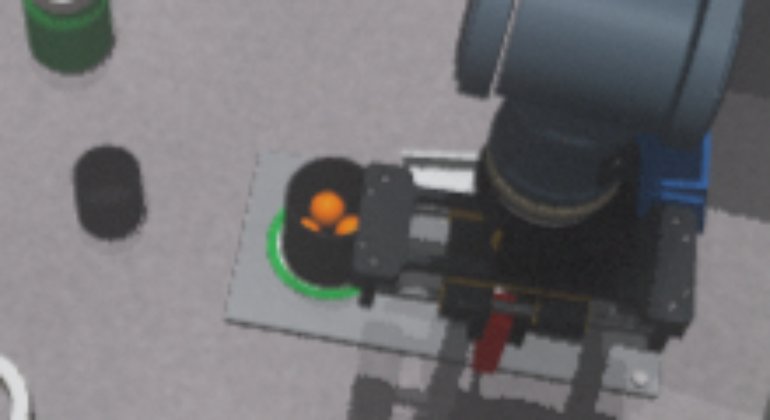

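View pics/wrist6.png

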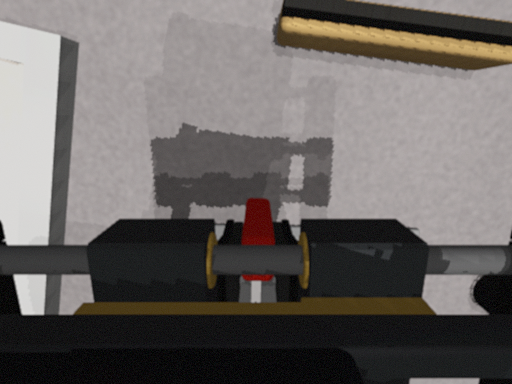

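View pics/side6.png

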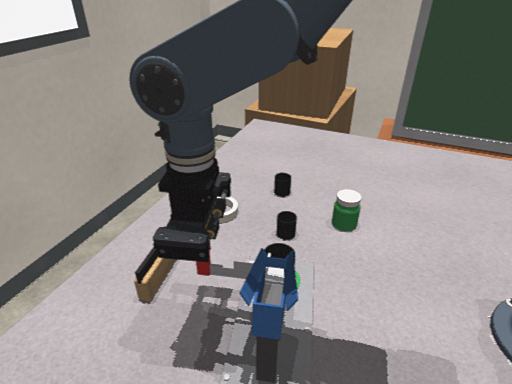

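Request:
{"api": "jog_arm", "payload": {"steps": [{"delta_pos": [-5, -1.5, 0], "turn": 0, "fingers": 5}, {"delta_pos": [-11, -3, 0], "turn": 0, "fingers": 5}, {"delta_pos": [-18, -5, 0], "turn": 0, "fingers": 5}, {"delta_pos": [-25, -7, 0], "turn": 0, "fingers": 5}, {"delta_pos": [-32, -9, 0], "turn": 0, "fingers": 5}, {"delta_pos": [-39, -11, 0], "turn": 0, "fingers": 5}, {"delta_pos": [-45, -12.8, 0], "turn": 0, "fingers": 5}, {"delta_pos": [-49, -14, 0], "turn": 0, "fingers": 5}, {"delta_pos": [-50.5, -14.6, 0], "turn": 0, "fingers": 5}, {"delta_pos": [-50.5, -14.6, 0], "turn": 0, "fingers": 5}, {"delta_pos": [-50.5, -14.6, 0], "turn": 0, "fingers": 5}, {"delta_pos": [-50.5, -14.6, 0], "turn": 0, "fingers": 5}]}}

```text
time_s: 15.6
position: [0.5646, 0.1879, 0.1836]
tcp_rot: [[0.278, 0.003, 0.961], [-0.961, 0.0, 0.278], [0.0, -1.0, 0.003]]
force: [5.1, -3.8, -2.4]
opening: 0.182
```

Request:
{"api": "jog_arm", "payload": {"steps": [{"delta_pos": [0, 0, 0], "turn": 0, "fingers": 60}, {"delta_pos": [0, 0, 0], "turn": 0, "fingers": 60}, {"delta_pos": [0, 0, 0], "turn": 0, "fingers": 60}, {"delta_pos": [0, 0, 0], "turn": 0, "fingers": 60}, {"delta_pos": [0, 0, 0], "turn": 0, "fingers": 60}, {"delta_pos": [0, 0, 0], "turn": 0, "fingers": 60}, {"delta_pos": [0, 0, 10], "turn": 0, "fingers": 60}, {"delta_pos": [0, 0, 35], "turn": 0, "fingers": 60}, {"delta_pos": [0, 0, 75], "turn": 0, "fingers": 60}, {"delta_pos": [0, 0, 115], "turn": 0, "fingers": 60}, {"delta_pos": [0, 0, 145], "turn": 0, "fingers": 60}, {"delta_pos": [35, 10, 160], "turn": 0, "fingers": 60}, {"delta_pos": [70, 20, 160], "turn": 0, "fingers": 60}, {"delta_pos": [100, 30, 160], "turn": 0, "fingers": 60}, {"delta_pos": [100, 30, 160], "turn": 0, "fingers": 60}, {"delta_pos": [100, 30, 160], "turn": 0, "fingers": 60}]}}

```text
time_s: 16.93
position: [0.6636, 0.2179, 0.3428]
tcp_rot: [[0.278, -0.001, 0.961], [-0.961, -0.0, 0.278], [-0.0, -1.0, -0.001]]
force: [1.6, -0.1, 0.6]
opening: 0.599
```

Run:
```python
from h import *
s=read_state();print(s['time_s'],s['position'],s['force'])
for c in ['scene','side','wrist']:
    im=capture(c);cv2.imwrite(f'pics/{c}7.png',im[:,:,::-1])
    if c=='scene':cv2.imwrite('pics/s7.png',cv2.resize(im[130:250,200:420],None,fx=3.5,fy=3.5)[:,:,::-1])
    for t in ['ball0_center','shutter_grip','pot','ink_jar','tape_roll','squeegee']:
        print(c,t,[ (np.round(r['position'],3),r['confidence']) for r in tip_of(t,c)])
```

```text
16.9333 [0.6636319  0.21793963 0.34283211] [ 1.61659234 -0.1303972   0.6478029 ]
scene ball0_center []
scene shutter_grip [(array([0.564, 0.187, 0.173]), 0.41)]
scene pot [(array([ 0.638, -0.282, -0.003]), 0.89), (array([0.52 , 0.058, 0.008]), 0.84), (array([ 0.558, -0.104,  0.001]), 0.6)]
scene ink_jar [(array([ 0.43 , -0.205,  0.003]), 0.74)]
scene tape_roll [(array([ 0.761, -0.12 ,  0.   ]), 0.77), (array([0.516, 0.061, 0.001]), 0.57), (array([0.508, 0.046, 0.038]), 0.28)]
scene squeegee [(array([ 0.772,  0.121, -0.006]), 0.73), (array([0.507, 0.072, 0.021]), 0.28)]
side ball0_center []
side shutter_grip [(array([0.562, 0.188, 0.176]), 0.59)]
side pot [(array([ 0.557, -0.108,  0.003]), 0.9), (array([ 0.636, -0.285, -0.002]), 0.65)]
side ink_jar [(array([ 0.435, -0.209, -0.001]), 0.65)]
side tape_roll [(array([ 0.757, -0.12 , -0.005]), 0.77)]
side squeegee [(array([ 0.77 ,  0.128, -0.004]), 0.85)]
wrist ball0_center []
wrist shutter_grip [(array([0.565, 0.191, 0.177]), 0.84)]
wrist pot []
wrist ink_jar []
wrist tape_roll [(array([ 0.76 , -0.12 , -0.001]), 0.63)]
wrist squeegee [(array([0.768, 0.123, 0.003]), 0.68), (array([0.503, 0.103, 0.11 ]), 0.18)]
```

View pics/s7.png

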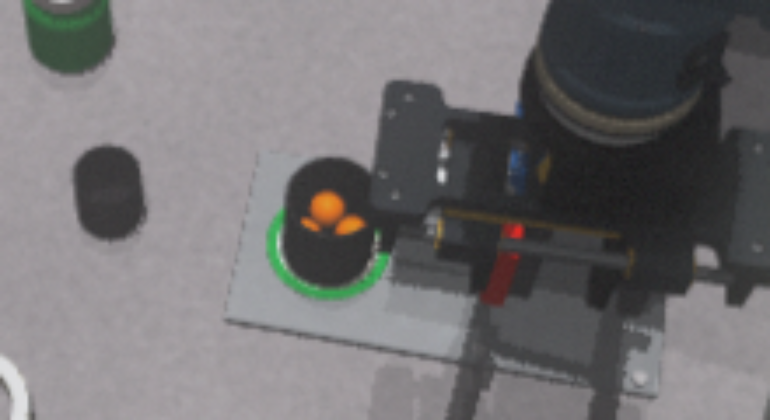

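View pics/wrist7.png

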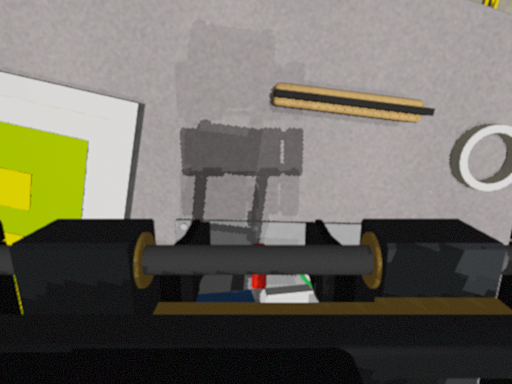

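Request:
{"api": "jog_arm", "payload": {"steps": [{"delta_pos": [-30, -40, 20], "turn": 7, "fingers": 60}, {"delta_pos": [-55, -75, 20], "turn": 14, "fingers": 60}, {"delta_pos": [-80, -105, 20], "turn": 21, "fingers": 60}, {"delta_pos": [-105, -130, 20], "turn": 28, "fingers": 60}, {"delta_pos": [-130, -160, 20], "turn": 35, "fingers": 60}, {"delta_pos": [-142, -180, 20], "turn": 42, "fingers": 60}, {"delta_pos": [-142, -180, 20], "turn": 49, "fingers": 60}, {"delta_pos": [-142, -180, 20], "turn": 56, "fingers": 60}, {"delta_pos": [-142, -180, 20], "turn": 63, "fingers": 60}, {"delta_pos": [-142, -180, 20], "turn": 70, "fingers": 60}, {"delta_pos": [-142, -180, 20], "turn": 77, "fingers": 60}, {"delta_pos": [-142, -180, 20], "turn": 84, "fingers": 60}, {"delta_pos": [-142, -180, 20], "turn": 90, "fingers": 60}, {"delta_pos": [-142, -180, 20], "turn": 90, "fingers": 60}, {"delta_pos": [-142, -180, 20], "turn": 90, "fingers": 60}]}}

```text
time_s: 19.23
position: [0.5211, 0.0378, 0.3636]
tcp_rot: [[0.961, 0.0, -0.275], [0.275, -0.0, 0.961], [0.0, -1.0, -0.0]]
force: [1.5, -0.5, 0.0]
opening: 0.6
```

Run:
```python
from h import *
s=read_state();print(s['time_s'],s['position'],s['force'])
im=capture('wrist');cv2.imwrite('pics/w8.png',cv2.resize(im[:230,150:400],None,fx=2.5,fy=2.5,interpolation=cv2.INTER_CUBIC)[:,:,::-1])
print([ (np.round(r['position'],3),r['confidence']) for r in tip_of('ball0_center','wrist')])
```

```text
19.2333 [0.52112059 0.03779457 0.36360035] [ 1.45130514e+00 -5.19743334e-01  1.36336018e-03]
[(array([0.531, 0.042, 0.026]), 0.58)]
```

View pics/w8.png

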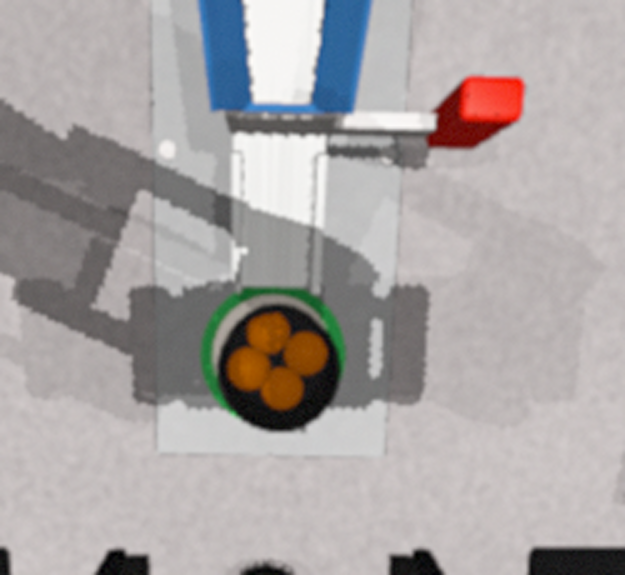

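The wrist picture shows all four balls in the pot around (275, 360), the pot on its ring, the hopper and chute empty, and the shutter handle back at its shut position.

```bash
python3 -c "
from rig import *
print(hand_in())"
```

```text
the job is handed in; nothing more can be done
None
```

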